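# Load a fresh film roll and hold its spindle through both bushings

## Robot

A 6-joint arm with a two-finger parallel gripper is mounted at the origin on a cart in front of the work surface, level with it; the furniture and walls round the work are solid. World frame = base frame: x ahead of the robot, y to its left, z up, the work surface at z = 0. Lengths are in m, angles in rad, forces in N, time in s.
With the tool pointing down it reaches from about 0.35 to 0.975 m from the base axis. Payload 4.9 kg.
Tool frame: the origin (TCP) lies on the centre line of the jaws, within the pads' length; the fingertips stand manip.tip_reach ahead of it and the grasp point (between the pads) is the TCP (manip.tip_reach is the distance from the TCP to the fingertips, in m); z points along the fingers, y is the line along which they close (so a half turn about z gives the same grasp; the last joint's range is limited). The gripper opens to 85 mm and grips with 20 to 120 N. Pads are 22 mm wide; open, the fingers measure 114 mm over their backs; the gripper's body (76 mm by 85 mm) begins 54 mm behind the grasp point. The pads swing forward as they close: fully open they stand 13 mm farther back than shut.
Start: joints at [-1.274, 0.053, 1.613, -0, 1.476, -0.119], TCP at [0.252, -0.572, 0.25] pointing down, gripper open.
Joint ranges: [-3.01, 3.01], [-1.01, 2.22], [0.06, 2.58], [-1.02, 4.17], [0.09, 2.62], [-3.14, 3.14]. Speed limits (rad/s): [2.57, 2.57, 3.14, 3.14, 3.14, 3.14].

## Interface

Orientations are given as a unit quaternion [w, x, y, z].
In Python, from plant import manip gives the robot as it stands. The module is installed in compiled form; this text tells all that it offers.
- The arm moves only by the tool move_arm, never from a script. Its argument "rows" is a list of rows, each a list of 7 numbers: the shift along the tool's x, y, z in cm, then the turn, a rotation vector about the tool's x, y, z in degrees, then the opening, from -1 (shut) to 1 (fully open). In form: [[tx, ty, tz, ax, ay, az, jaw], ...]. A call has 1 to 20 rows; each row shifts and turns the commanded pose from where the row before left it, along the tool's axes as they then stand; what a row does not reach is not made up. A row lasts 1/12 s, in which the tool goes at most 41.7 mm and 7.16 degrees, less where a joint would pass 70% of its speed; a pose out of reach is approached as far as the arm can. A call is refused whole if a number of a shift passes 4.17 or a number of a turn 7.16, either way. A call with a gripper value outside its range is refused whole. The fingers move at their own pace and stop on an object; the grip force is fixed at half the most. Time passes only in rows, so rows that do not move let the fingers close. It gives the time, the measured TCP pose, the force, the opening and the grip force at its end, in the units of the state.
- manip.state(): the state, without advancing time (a new reading comes with each control period).
- manip.grab_frame(name): name is "scene" or "top"; returns a dict with "img" (400x640x3 uint8, blue, green, red), "mtx" (3x3 intrinsics, pixels), "k1" (the pictures are not rectified: a ray, as slopes to the right and down, at radius r is drawn at 1 + k1 r^2 times it, then the intrinsics apply), "R" (3x3) and "t" (3): a world point X has camera coordinates R X + t. Camera axes: x right, y down, z forward; pixel columns grow to the right and rows downward; lengths in m; the calibration is good to about 2 mm. A picture is of the moment at which its call begins. There is no depth.
- manip.job_done(): hands the job in; it is judged then, once.
The state is a dict: "time": time; "joint_pos": joint angles; "joint_vel": joint speeds; "joint_efforts": joint torques, N m; "tool_pos": TCP position; "tool_rot": TCP orientation; "contact_force": force on the tool from outside, world axes, zero at the start; "ft_torque": the same for the moment, N m; "gripper_width": opening from 0.0 (shut) to 1.0 (fully open); "grasp_force": force on a finger pad.
Only numpy, scipy, OpenCV 4.12 (cv2) and the standard library are available. Lean on these libraries where they do the work, as an engineer would, in place of code of your own. Each camera call takes 0.05 s, during which the arm holds its last target. There are 200 camera calls.

## Task

Load the sealing-film dispenser: stand the roll that is on its rim on the two idler rods between the dispenser's cheeks and let go of it, its core in line with the bushings. Then thread the spindle in from the dispenser's right-hand side, tapered tip first, through the near bushing, the roll's core and the far bushing until the front of its grip is up against the near bushing. Finish while still holding the spindle still there by its grip, so that I can snap the retaining clip on the tip that sticks out on the left; leave the spare roll, the dish, the swab tin and the cap beside the work where they are.

Things in the scene. Friction and masses are not known exactly. Their poses are not given: they have to be found in the camera images.
- dispenser: Grey metal film dispenser fixed to the bench. Origin on the bench under the middle between its cheeks; +y along the spindle axis to the left (far) cheek, -x the tear-bar side facing the robot (yaw within 0.4 rad), +z up. Base x -72 to 52, y -52 to 52 mm, top z 10. Upright cheeks 48 mm wide in x, 8 mm thick, top z 83: near y -39 to -31, far y 31 to 39 mm. Tear bar x -68, z up to 31.
- roll_seat (a point): Where the centre of a roll resting on both idler rods lies: 58 mm above the bench, midway in the space for it, which is 57 mm long in y (dispenser x 0, y -2.5 mm; axes as the dispenser's). The idlers are steel rods, 8 mm diameter, along y from cheek to cheek at dispenser x -20 and +20, z 30 mm.
- near_bushing (a point): Centre of the outer (-y) face of the right-hand bushing, on the bore's axis, at dispenser x 0, y -44, z 60 mm; axes as the dispenser's. Both bushings are white, bore 13 mm, with a 30 mm flange standing out 5 mm from the cheek towards -y and in it a 45 degree conical lead-in from 21 to 13 mm (far flange's face: y +26 mm).
- far_bushing (a point): Centre of the outer (+y, left) face of the far cheek, on the bore's axis, 83 mm from near_bushing along the dispenser's +y (y +39, z 60 mm).
- roll: Fresh roll of white film on a cardboard core, standing on its rim on the bench: diameter 61 mm, width 26 mm, bore 25 mm, about 80 g. Origin at its centre (30.5 mm above the bench at the start); its y axis is the roll's axis (level), so it is taken from above across its diameter, the fingers closing across y.
- spindle: Spindle lying level on the bench: steel rod, 10 mm diameter, 100 mm long, with a black block grip, about 100 g. Origin on the rod's axis at the grip's front face, 5 mm above the bench; +x to the tip, at first to the left (world +y within 0.5 rad); +z up. Grip: x -46 to 0, y -11 to 11, z -5 to 23 mm; taken from above across its width.
- spindle_tip (a point): The spindle's tip, at x +100 mm on the rod's axis; the last 8 mm taper from 10 to 5 mm diameter.
- spare_roll: Bystander: another film roll lying flat on its side face, 61 mm diameter, 26 mm high, beyond the dispenser. Origin under its centre.
- dish: Bystander: closed round culture dish, 90 mm diameter, 15 mm high. Origin under its centre.
- swab_tin: Bystander: open round tin of cotton swabs, 61 mm diameter, 35 mm high, right of the spindle. Origin under its centre.
- loose_cap: Bystander: black screw cap, 59 mm diameter, 28 mm high, beyond the roll. Origin under its centre.
Mind the look-alikes: they are no part of the job. What is shaped like the roll but orange or pink is not meant.

How it is judged:
By the outcome, as a careful person would: the job done as asked, in the order asked, and still so for the second after the job is handed in, while the arm keeps its last pose, push and grip.
It also fails if it takes over 54 s, if anything falls off the work surface, if the arm or the gripper's body presses on something with over 40 N, if the wrist force passes 120 N, or if a joint passes its speed limit or range.

## Working session

There is one attempt and no reset: what is moved stays moved. The work goes in short steps, Python scripts to look and compute and a tool call to move; the robot and the scene stay as the last step left them, time stands still between calls to the robot, and variables do not carry over. Pictures are saved under pics/ and viewed, at most 11 in all, crops included, and the job is handed in when it is done.

Besides the shell and the picture viewer there is one more tool, called after "Emit:" as name(argument=value, ...), one argument or row to a line, values as JSON. move_arm: Moves the arm, as the interface text tells. Its arguments: {"type":"object","properties":{"rows":{"type":"array","items":{"type":"array","items":{"type":"number"}}}},"required":["rows"]}

```bash
mkdir -p pics
cat > h.py <<'E'
import numpy as np, cv2
from plant import manip
def grab(n):
    f=manip.grab_frame(n); return f
def proj(f,X):
    X=np.atleast_2d(X); c=X@np.array(f["R"]).T+np.array(f["t"]); s=c[:,:2]/c[:,2:]
    s=s*(1+f["k1"]*(s**2).sum(1,keepdims=True)); K=np.array(f["mtx"])
    return np.c_[s[:,0]*K[0,0]+K[0,2], s[:,1]*K[1,1]+K[1,2]]
def ray(f,uv):
    K=np.array(f["mtx"]); d=np.array([(uv[0]-K[0,2])/K[0,0],(uv[1]-K[1,2])/K[1,1]]); s=d.copy()
    for _ in range(20): s=d/(1+f["k1"]*(s@s))
    R=np.array(f["R"]); return -R.T@np.array(f["t"]), R.T@np.r_[s,1]
def atz(f,uv,z):
    o,d=ray(f,uv); return o+d*(z-o[2])/d[2]
E
python3 - <<'E'
from h import *
for n in("scene","top"):
    f=grab(n); cv2.imwrite(f"pics/{n}0.png",f["img"]); np.save(f"{n}.npy",f,allow_pickle=True)
    print(n,-np.array(f["R"]).T@f["t"],f["mtx"],f["k1"])
print(manip.tip_reach,manip.state())
E
```

```text
scene [-0.14216993  1.10489124  0.91130623] [[484.27886528   0.         319.93275237]
 [  0.         484.27886528 207.8951899 ]
 [  0.           0.           1.        ]] -0.14406588413575688
top [ 0.40359059 -0.01887399  1.24456958] [[460.70962985   0.         321.35348684]
 [  0.         460.70962985 200.91645079]
 [  0.           0.           1.        ]] 0.008635275548044736
0.019 {'time': 0.1, 'joint_pos': array([-1.27402040e+00,  5.32765415e-02,  1.61417301e+00, -2.88145601e-05,
        1.47603345e+00, -1.19022169e-01]), 'joint_vel': array([ 8.82260533e-05, -1.30951457e-03, -2.91356603e-03, -2.08929131e-03,
       -6.08783600e-04,  1.10661299e-03]), 'joint_efforts': array([ 1.55623879e-04, -3.94904959e+01, -3.71361530e+01, -1.06475354e-04,
        3.88557572e-03, -4.63481754e-06]), 'tool_pos': array([ 0.25227045, -0.57123015,  0.24918506]), 'tool_rot': array([-9.40168994e-04,  9.78465999e-01,  2.06405899e-01, -9.81781702e-05]), 'contact_force': array([-0.56544851,  0.02218118, -0.8127699 ]), 'ft_torque': array([-0.05118983, -0.00766125,  0.03763642]), 'grasp_force': 0.0, 'gripper_width': 1.0032853185263917}
```

View pics/scene0.png

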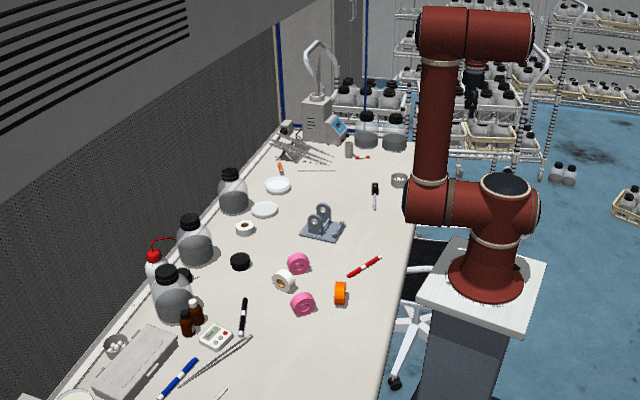

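View pics/top0.png

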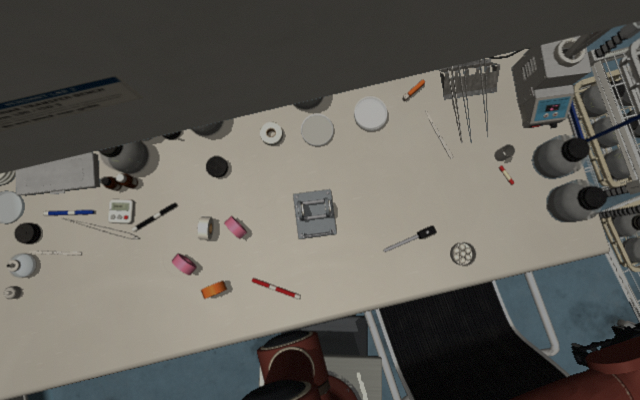

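The scene view shows the dispenser near (322,222), the white roll at (284,281) between two pink ones, and the spindle at (375,195). In the top view they are at (316,213), (205,228) and (410,240). Zooming in next.

Run:
```python
from h import *
f=np.load("top.npy",allow_pickle=True).item();g=np.load("scene.npy",allow_pickle=True).item()
def c(f,x,y,w,h,s): return cv2.resize(f["img"][y:y+h,x:x+w],None,fx=s,fy=s,interpolation=cv2.INTER_CUBIC)
a=c(f,285,185,66,60,6); b=c(f,190,210,66,60,6)
d=c(f,375,215,66,40,6); e=c(g,295,200,66,50,6)
o=np.zeros((600,800,3),np.uint8)
o[:360,:396]=a;o[:360,400:796]=b;o[360:600,:396]=d;o[360:600,400:796]=e[:240]
cv2.imwrite("pics/z1.png",o)
```

```text
(no output)
```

View pics/z1.png

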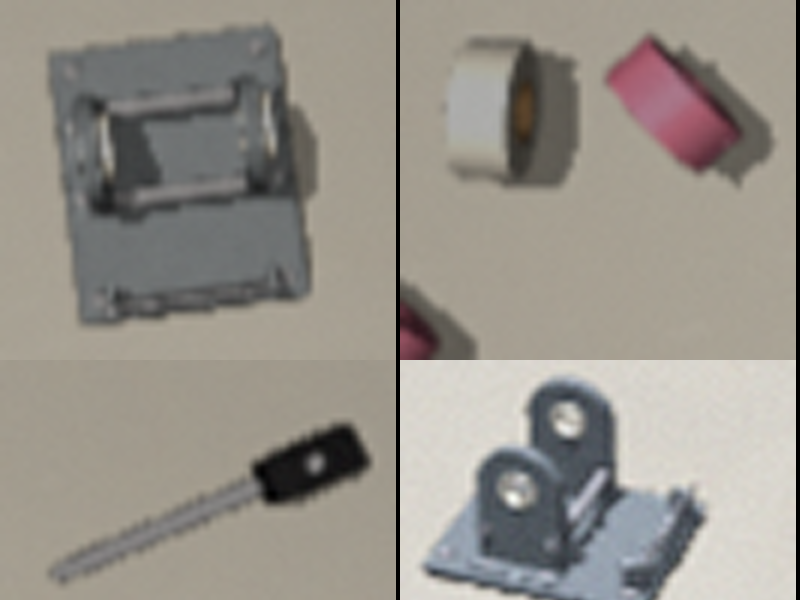

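The crops show the dispenser base corners at (50,55), (272,27), (82,323) and (310,292). The bushing holes in the scene crop are at (517,487) and (567,418). The spindle tip is at (55,573), and the roll's box spans x 447-535, y 38-180. I'll fit poses to these and overlay them.

```bash
cat > fit.py <<'E'
from h import *
from scipy.optimize import least_squares as LS
f=np.load("top.npy",allow_pickle=True).item();g=np.load("scene.npy",allow_pickle=True).item()
def px(p,x,y): return (np.array(p,float)+.5)/6-.5+[x,y]
def pose(p,X,z0=0):
    c,s=np.cos(p[2]),np.sin(p[2]); X=np.atleast_2d(X)/1000.
    return np.c_[p[0]+c*X[:,0]-s*X[:,1],p[1]+s*X[:,0]+c*X[:,1],X[:,2]+z0]
# dispenser
T=px([(50,55),(272,27),(82,323),(310,292)],285,185); TX=[(52,52,10),(52,-52,10),(-72,52,10),(-72,-52,10)]
S=px([(117,127),(167,58)],295,200); SX=[(0,39,60),(0,-31,60)]
r=lambda p:np.r_[(proj(f,pose(p,TX))-T).ravel(),(proj(g,pose(p,SX))-S).ravel()]
D=LS(r,[.42,0,0]).x; print("disp",D,r(D).round(1))
# spindle: p = origin, yaw of +x
T=px([(55,213),(258,125),(270,140),(350,65),(368,100),(253,103)],375,215); 
TX=[(100,0,0),(0,0,5),(0,11,23),(-46,-11,23),(-46,11,23),(0,-11,23)]
r=lambda p:(proj(f,pose(p,TX,.005))-T).ravel()
P=LS(r,[.33,-.22,1.9]).x; print("spin",P,r(P).round(1))
a=np.linspace(0,2*np.pi,72)
RX=np.array([(30.5*np.cos(t),y,30.5*np.sin(t)) for y in(-13,13) for t in a])
m=px([(47,38),(135,180)],190,210)
def r(p):
    q=proj(f,pose(np.r_[p,R3],RX,.0305)); return np.r_[q.min(0)[0]-m[0,0],q.max(0)[0]-m[1,0],q.min(0)[1]-m[0,1],q.max(0)[1]-m[1,1]]
R3=-.05
R=np.r_[LS(r,[.38,.28]).x,R3]; print("roll",R,r(R[:2]).round(1))
np.save("poses.npy",dict(D=D,P=P,R=R),allow_pickle=True)
def draw(fr,x,y,w,h,s):
    im=cv2.resize(fr["img"][y:y+h,x:x+w],None,fx=s,fy=s,interpolation=cv2.INTER_CUBIC)
    def pl(X,c,cl=True):
        q=((proj(fr,X)-[x,y]+.5)*s-.5).round().astype(np.int32); cv2.polylines(im,[q],cl,c,1)
    for y0 in(-13,13): pl(pose(R,RX[RX[:,1]==y0],.0305),(0,0,255))
    pl(pose(D,[(52,52,10),(52,-52,10),(-72,-52,10),(-72,52,10)]),(0,255,0))
    for y0 in(39,-31): pl(pose(D,[(6.5*np.cos(t),y0,60+6.5*np.sin(t)) for t in a]),(0,255,0))
    pl(pose(P,[(0,-11,23),(0,11,23),(-46,11,23),(-46,-11,23)],.005),(0,255,255)); pl(pose(P,[(0,0,5),(100,0,0)],.005),(0,0,255),False)
    return im
if __name__=="__main__":
    o=np.zeros((600,800,3),np.uint8)
    o[:300,:396]=draw(f,285,187,66,50,6);o[:300,400:796]=draw(f,188,205,66,50,6)
    o[300:,:264]=draw(f,383,220,44,50,6);o[300:,268:532]=draw(g,262,260,44,50,6);o[300:,536:800]=draw(g,302,200,44,50,6)
    cv2.imwrite("pics/z2.png",o)
E
python3 fit.py
```

```text
disp [0.53185207 0.02855078 0.15649202] [-0.5 -0.5  0.6 -0.9 -0.1  0.3  0.4  0.4  0.2  0.7  0.3  0.6]
spin [ 0.46980551 -0.24890305  2.00471941] [-1.   0.3 -0.3 -0.1  0.8  0.9 -0.1 -1.2  0.4  0.6  0.1 -0.6]
roll [ 0.4746215   0.31502401 -0.05      ] [-0.9  0.9 -0.   0. ]
```

View pics/z2.png

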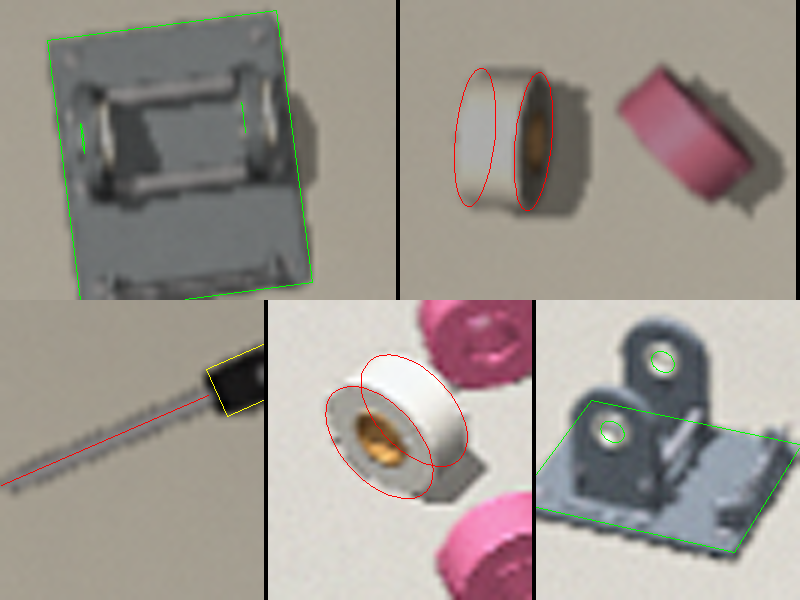

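```bash
cat > go.py <<'E'
from h import *
from scipy.spatial.transform import Rotation as Ro
from scipy.optimize import fsolve
def st():
    s=manip.state(); q=np.array(s["tool_rot"]); R=Ro.from_quat(q[[1,2,3,0]]).as_matrix()
    return s,np.array(s["tool_pos"]),R
def plan(target,psi,n,p=None,R=None):
    """target m, psi deg; constant row for n rows (shift then turn)"""
    s,p0,R0=st(); p=p0 if p is None else p; R=R0 if R is None else R
    c,sn=np.cos(np.radians(psi)),np.sin(np.radians(psi))
    Rg=np.array([[c,sn,0],[sn,-c,0],[0,0,-1.]])
    rv=Ro.from_matrix(R.T@Rg).as_rotvec()
    dR=Ro.from_rotvec(rv/n).as_matrix(); M=np.zeros((3,3)); A=R.copy()
    for _ in range(n): M+=A; A=A@dR
    t=np.linalg.solve(M,np.array(target)-p)*100
    print(n,"rows:",t.round(3),np.degrees(rv/n).round(2)); return np.array(target),Rg
def show():
    s,p,R=st(); print("t",round(s["time"],2),"p",p.round(4),"psi",np.degrees(np.arctan2(R[1,0],R[0,0])).round(2),"tilt",R[:2,2].round(4),"F",np.array(s["contact_force"]).round(1),"w",round(s["gripper_width"],3),"gf",round(s["grasp_force"],1),"q",np.round(s["joint_pos"],2))
E
python3 - <<'E'
from go import *
show()
a=plan((.50,-.05,.22),87.1,19)
a=plan((.4746,.315,.14),87.1,14,*a)
a=plan((.4746,.315,.026),87.1,6,*a)
E
```

```text
t 0.1 p [ 0.2523 -0.5712  0.2492] psi 23.82 tilt [-0.0006  0.0018] F [-0.6  0.  -0.8] w 1.003 gf 0.0 q [-1.27  0.05  1.61 -0.    1.48 -0.12]
19 rows: [ 3.14  -0.598  0.155] [-0.   -0.   -3.33]
14 rows: [ 2.595 -0.313  0.571] [0. 0. 0.]
6 rows: [0.  0.  1.9] [0. 0. 0.]
```

Emit:
move_arm(
  rows=[
    [3.14, -0.6, 0.155, 0, 0, -3.33, 1],
    [3.14, -0.6, 0.155, 0, 0, -3.33, 1],
    [3.14, -0.6, 0.155, 0, 0, -3.33, 1],
    [3.14, -0.6, 0.155, 0, 0, -3.33, 1],
    [3.14, -0.6, 0.155, 0, 0, -3.33, 1],
    [3.14, -0.6, 0.155, 0, 0, -3.33, 1],
    [3.14, -0.6, 0.155, 0, 0, -3.33, 1],
    [3.14, -0.6, 0.155, 0, 0, -3.33, 1],
    [3.14, -0.6, 0.155, 0, 0, -3.33, 1],
    [3.14, -0.6, 0.155, 0, 0, -3.33, 1],
    [3.14, -0.6, 0.155, 0, 0, -3.33, 1],
    [3.14, -0.6, 0.155, 0, 0, -3.33, 1],
    [3.14, -0.6, 0.155, 0, 0, -3.33, 1],
    [3.14, -0.6, 0.155, 0, 0, -3.33, 1],
    [3.14, -0.6, 0.155, 0, 0, -3.33, 1],
    [3.14, -0.6, 0.155, 0, 0, -3.33, 1],
    [3.14, -0.6, 0.155, 0, 0, -3.33, 1],
    [3.14, -0.6, 0.155, 0, 0, -3.33, 1],
    [3.14, -0.6, 0.155, 0, 0, -3.33, 1],
  ],
)

```text
time: 1.68
tool_pos: [0.4995, -0.0488, 0.2203]
tool_rot: [-0.0, 0.724, 0.69, -0.0]
contact_force: [1.1, 0.8, -0.3]
gripper_width: 0.998
grasp_force: 0.0
```

Emit:
move_arm(
  rows=[
    [2.6, -0.31, 0.57, 0, 0, 0, 1],
    [2.6, -0.31, 0.57, 0, 0, 0, 1],
    [2.6, -0.31, 0.57, 0, 0, 0, 1],
    [2.6, -0.31, 0.57, 0, 0, 0, 1],
    [2.6, -0.31, 0.57, 0, 0, 0, 1],
    [2.6, -0.31, 0.57, 0, 0, 0, 1],
    [2.6, -0.31, 0.57, 0, 0, 0, 1],
    [2.6, -0.31, 0.57, 0, 0, 0, 1],
    [2.6, -0.31, 0.57, 0, 0, 0, 1],
    [2.6, -0.31, 0.57, 0, 0, 0, 1],
    [2.6, -0.31, 0.57, 0, 0, 0, 1],
    [2.6, -0.31, 0.57, 0, 0, 0, 1],
    [2.6, -0.31, 0.57, 0, 0, 0, 1],
    [2.6, -0.31, 0.57, 0, 0, 0, 1],
    [0, 0, 0, 0, 0, 0, 1],
    [0, 0, 0, 0, 0, 0, 1],
    [0, 0, 0, 0, 0, 0, 1],
    [0, 0, 0, 0, 0, 0, 1],
  ],
)

```text
time: 3.18
tool_pos: [0.4752, 0.3145, 0.1411]
tool_rot: [0.0, 0.725, 0.689, -0.0]
contact_force: [0.8, -0.6, 0.5]
gripper_width: 1.003
grasp_force: 0.0
```

Run:
```python
from go import *
show()
a=plan((.4746,.315,.026),87.1,6)
f=grab("scene")
x,y=proj(f,[.4746,.315,.06])[0].astype(int)
cv2.imwrite("pics/a1.png",cv2.resize(f["img"][y-50:y+50,x-65:x+65],None,fx=6,fy=6))
```

```text
t 3.18 p [0.4752 0.3145 0.1411] psi 87.04 tilt [ 0.0001 -0.0003] F [ 0.8 -0.6  0.5] w 1.003 gf 0.0 q [ 0.45  0.01  1.84 -0.    1.29  0.51]
6 rows: [ 0.008 -0.01   1.919] [ 0.    0.   -0.01]
```

View pics/a1.png

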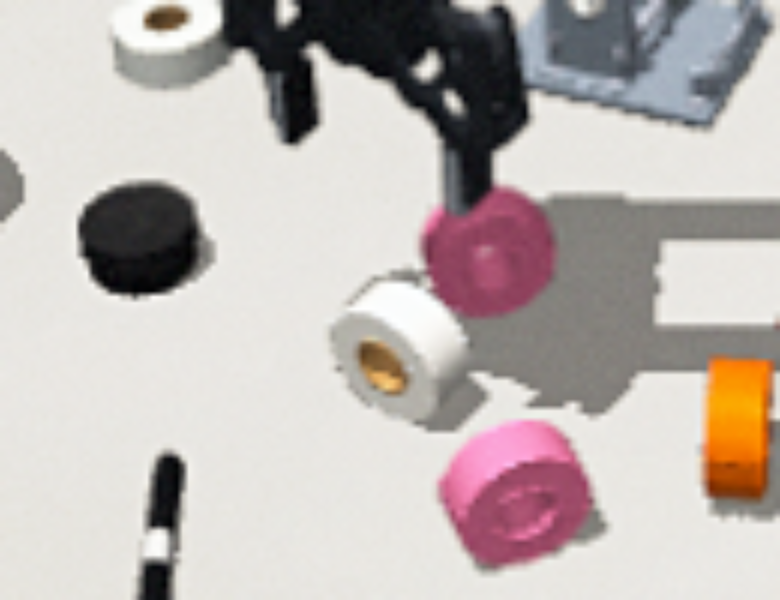

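The close-up shows the open fingers at (290,100) and (465,180), in line to straddle the white roll at (400,350). The pinks and the cap are clear. Descending and closing.

Emit:
move_arm(
  rows=[
    [0, 0, 1.92, 0, 0, 0, 1],
    [0, 0, 1.92, 0, 0, 0, 1],
    [0, 0, 1.92, 0, 0, 0, 1],
    [0, 0, 1.92, 0, 0, 0, 1],
    [0, 0, 1.92, 0, 0, 0, 1],
    [0, 0, 1.92, 0, 0, 0, 1],
    [0, 0, 0, 0, 0, 0, 1],
    [0, 0, 0, 0, 0, 0, 1],
    [0, 0, 0, 0, 0, 0, -1],
    [0, 0, 0, 0, 0, 0, -1],
    [0, 0, 0, 0, 0, 0, -1],
    [0, 0, 0, 0, 0, 0, -1],
    [0, 0, 0, 0, 0, 0, -1],
    [0, 0, 0, 0, 0, 0, -1],
    [0, 0, 0, 0, 0, 0, -1],
    [0, 0, 0, 0, 0, 0, -1],
  ],
)

```text
time: 4.57
tool_pos: [0.4767, 0.3161, 0.0282]
tool_rot: [0.001, 0.725, 0.689, 0.002]
contact_force: [0.1, -0.7, 5.9]
gripper_width: 0.704
grasp_force: 65.2
```

Run:
```python
from go import *
show()
D=np.load("poses.npy",allow_pickle=True).item()["D"];print(np.degrees(D[2]))
c,s=np.cos(D[2]),np.sin(D[2]); seat=np.array([D[0]+s*.0025,D[1]-c*.0025]);print(seat)
S,p,R=st()
a=plan((p[0],p[1],.15),87.1,6)
a=plan((seat[0],seat[1],.15),98.97,13,*a)
f=grab("scene")
x,y=proj(f,[.4746,.315,.04])[0].astype(int)
cv2.imwrite("pics/a2.png",cv2.resize(f["img"][y-40:y+40,x-50:x+50],None,fx=6,fy=6))
```

```text
t 4.57 p [0.4767 0.3161 0.0282] psi 87.1 tilt [0.0038 0.0016] F [ 0.1 -0.7  5.9] w 0.704 gf 65.2 q [ 0.46  0.17  1.89 -0.    1.08  0.51]
8.966332411815657
[0.53224171 0.02608133]
6 rows: [ 2.00e-03  4.00e-03 -2.03e+00] [ 0.04 -0.02  0.  ]
13 rows: [-2.252  0.327 -0.   ] [ 0.    0.   -0.91]
```

View pics/a2.png

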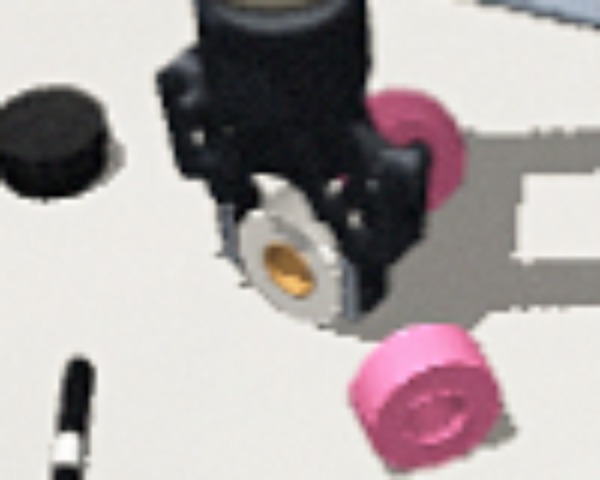

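The roll is held squarely across its diameter, its core visible at (290,270). Lifting and carrying.

Emit:
move_arm(
  rows=[
    [0, 0, -1.0, 0, 0, 0, -1],
    [0, 0, -2.1, 0, 0, 0, -1],
    [0, 0, -2.1, 0, 0, 0, -1],
    [0, 0, -2.1, 0, 0, 0, -1],
    [0, 0, -2.1, 0, 0, 0, -1],
    [0, 0, -2.1, 0, 0, 0, -1],
    [0, 0, -1.0, 0, 0, 0, -1],
  ],
)

```text
time: 5.2
tool_pos: [0.476, 0.316, 0.1546]
tool_rot: [0.001, 0.725, 0.689, 0.002]
contact_force: [-0.6, 0.0, -0.4]
gripper_width: 0.698
grasp_force: 64.8
```

Emit:
move_arm(
  rows=[
    [-2.25, 0.33, 0, 0, 0, -0.91, -1],
    [-2.25, 0.33, 0, 0, 0, -0.91, -1],
    [-2.25, 0.33, 0, 0, 0, -0.91, -1],
    [-2.25, 0.33, 0, 0, 0, -0.91, -1],
    [-2.25, 0.33, 0, 0, 0, -0.91, -1],
    [-2.25, 0.33, 0, 0, 0, -0.91, -1],
    [-2.25, 0.33, 0, 0, 0, -0.91, -1],
    [-2.25, 0.33, 0, 0, 0, -0.91, -1],
    [-2.25, 0.33, 0, 0, 0, -0.91, -1],
    [-2.25, 0.33, 0, 0, 0, -0.91, -1],
    [-2.25, 0.33, 0, 0, 0, -0.91, -1],
    [-2.25, 0.33, 0, 0, 0, -0.91, -1],
    [-2.25, 0.33, 0, 0, 0, -0.91, -1],
    [0, 0, 0, 0, 0, 0, -1],
    [0, 0, 0, 0, 0, 0, -1],
    [0, 0, 0, 0, 0, 0, -1],
  ],
)

```text
time: 6.53
tool_pos: [0.5303, 0.0259, 0.1505]
tool_rot: [-0.001, 0.65, 0.76, -0.0]
contact_force: [-0.1, 0.6, -1.4]
gripper_width: 0.699
grasp_force: 64.8
```

Run:
```python
from go import *
show()
plan((.5322,.0261,.060),98.97,6)
f=grab("top");g=grab("scene")
o=np.zeros((400,800,3),np.uint8)
o[:,:400]=cv2.resize(f["img"][175:255,275:355],None,fx=5,fy=5)
o[:,400:]=cv2.resize(g["img"][165:245,285:365],None,fx=5,fy=5)
cv2.imwrite("pics/a3.png",o)
```

```text
t 6.53 p [0.5303 0.0259 0.1505] psi 98.9 tilt [-0.001   0.0005] F [-0.1  0.6 -1.4] w 0.699 gf 64.8 q [-0.09 -0.09  1.92  0.    1.31 -0.25]
6 rows: [-0.002  0.033  1.508] [-0.01 -0.01 -0.01]
```

View pics/a3.png

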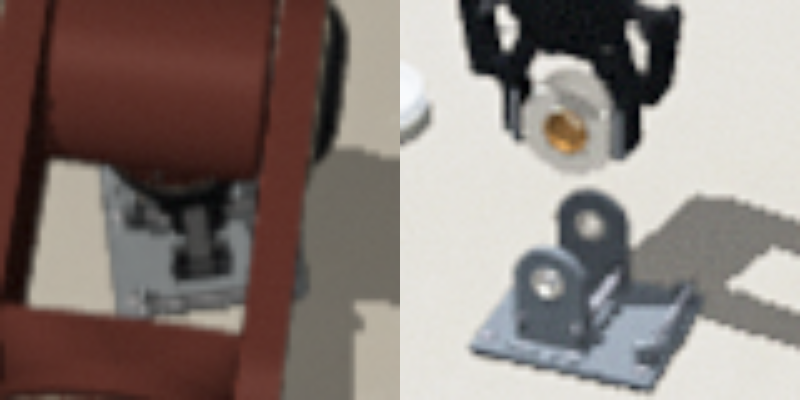

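The roll hangs above the dispenser (scene crop: core at (565,130), cheeks at (545,285) and (590,225)). The top view is mostly hidden by the arm. Lowering.

Emit:
move_arm(
  rows=[
    [0, 0.03, 1.5, 0, 0, 0, -1],
    [0, 0.03, 1.5, 0, 0, 0, -1],
    [0, 0.03, 1.5, 0, 0, 0, -1],
    [0, 0.03, 1.5, 0, 0, 0, -1],
    [0, 0.03, 1.5, 0, 0, 0, -1],
    [0, 0.03, 1.2, 0, 0, 0, -1],
    [0, 0, 0.2, 0, 0, 0, -1],
    [0, 0, 0.1, 0, 0, 0, -1],
    [0, 0, 0, 0, 0, 0, -1],
    [0, 0, 0, 0, 0, 0, -1],
  ],
)

```text
time: 7.47
tool_pos: [0.5334, 0.0259, 0.062]
tool_rot: [0.001, 0.65, 0.76, 0.001]
contact_force: [0.7, -0.3, -0.8]
gripper_width: 0.701
grasp_force: 64.8
```

Run:
```python
from go import *
show()
f=grab("top");g=grab("scene")
o=np.zeros((480,800,3),np.uint8)
o[:,:400]=cv2.resize(f["img"][175:255,283:350],(400,480))
o[:,400:]=cv2.resize(g["img"][165:245,288:355],(400,480))
cv2.imwrite("pics/a4.png",o)
```

```text
t 7.47 p [0.5334 0.0259 0.062 ] psi 98.94 tilt [ 0.0019 -0.0001] F [ 0.7 -0.3 -0.8] w 0.701 gf 64.8 q [-0.09  0.03  1.97  0.    1.14 -0.25]
```

View pics/a4.png

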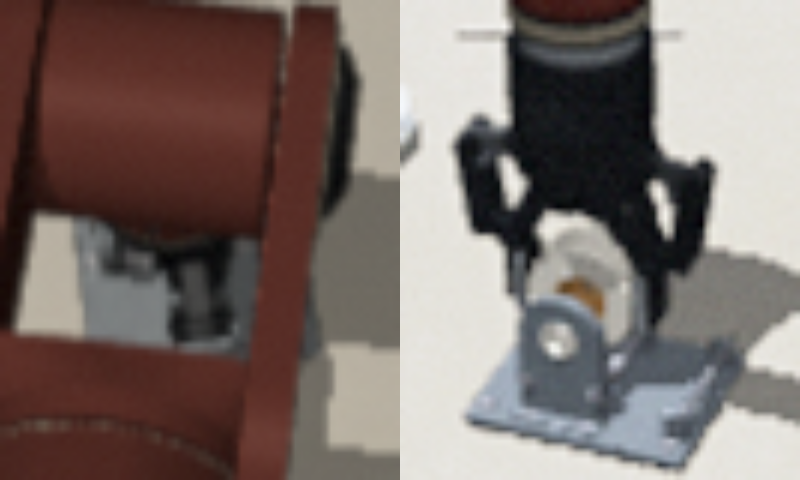

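The roll sits between the cheeks and above the rods (scene crop: core at (580,293), far bore at (557,340)). Lowering in small steps until it makes contact.

Emit:
move_arm(
  rows=[
    [0, 0, 0.15, 0, 0, 0, -1],
    [0, 0, 0.15, 0, 0, 0, -1],
    [0, 0, 0.1, 0, 0, 0, -1],
    [0, 0, 0.1, 0, 0, 0, -1],
    [0, 0, 0, 0, 0, 0, -1],
    [0, 0, 0, 0, 0, 0, -1],
  ],
)

```text
time: 8.07
tool_pos: [0.5326, 0.0258, 0.0562]
tool_rot: [-0.0, 0.65, 0.76, -0.0]
contact_force: [-1.7, -0.1, 4.2]
gripper_width: 0.697
grasp_force: 65.3
```

It touched the rods at TCP z 56.2 mm, against 55.8 mm predicted. Releasing.

Emit:
move_arm(
  rows=[
    [0, 0, 0, 0, 0, 0, 0.45],
    [0, 0, 0, 0, 0, 0, 0.5],
    [0, 0, 0, 0, 0, 0, 0.6],
    [0, 0, 0, 0, 0, 0, 0.8],
    [0, 0, 0, 0, 0, 0, 1],
    [0, 0, 0, 0, 0, 0, 1],
    [0, 0, 0, 0, 0, 0, 1],
    [0, 0, 0, 0, 0, 0, 1],
    [0, 0, -0.5, 0, 0, 0, 1],
    [0, 0, -1, 0, 0, 0, 1],
    [0, 0, -2, 0, 0, 0, 1],
    [0, 0, -2, 0, 0, 0, 1],
    [0, 0, -2, 0, 0, 0, 1],
    [0, 0, -2, 0, 0, 0, 1],
    [0, 0, -2, 0, 0, 0, 1],
    [0, 0, 0, 0, 0, 0, 1],
    [0, 0, 0, 0, 0, 0, 1],
  ],
)

```text
time: 9.48
tool_pos: [0.5337, 0.0258, 0.1732]
tool_rot: [0.002, 0.65, 0.76, 0.001]
contact_force: [-0.1, -0.9, -0.7]
gripper_width: 1.002
grasp_force: 0.0
```

Run:
```python
from go import *
show()
P=np.load("poses.npy",allow_pickle=True).item()["P"]; u=np.array([np.cos(P[2]),np.sin(P[2])])
c=P[:2]-.023*u; print("grip",c,np.degrees(P[2]))
a=plan((c[0],c[1],.16),np.degrees(P[2]),14)
a=plan((c[0],c[1],.017),np.degrees(P[2]),8,*a)
```

```text
t 9.48 p [0.5337 0.0258 0.1732] psi 98.92 tilt [ 0.0043 -0.0004] F [-0.1 -0.9 -0.7] w 1.002 gf 0.0 q [-0.09 -0.11  1.9  -0.    1.34 -0.25]
grip [ 0.47947548 -0.26977148] 114.86196154513503
14 rows: [-1.923 -0.968  0.093] [ 0.02  0.01 -1.14]
8 rows: [0.    0.    1.788] [0. 0. 0.]
```

Emit:
move_arm(
  rows=[
    [-1.92, -0.97, 0.09, 0, 0, -1.14, 1],
    [-1.92, -0.97, 0.09, 0, 0, -1.14, 1],
    [-1.92, -0.97, 0.09, 0, 0, -1.14, 1],
    [-1.92, -0.97, 0.09, 0, 0, -1.14, 1],
    [-1.92, -0.97, 0.09, 0, 0, -1.14, 1],
    [-1.92, -0.97, 0.09, 0, 0, -1.14, 1],
    [-1.92, -0.97, 0.09, 0, 0, -1.14, 1],
    [-1.92, -0.97, 0.09, 0, 0, -1.14, 1],
    [-1.92, -0.97, 0.09, 0, 0, -1.14, 1],
    [-1.92, -0.97, 0.09, 0, 0, -1.14, 1],
    [-1.92, -0.97, 0.09, 0, 0, -1.14, 1],
    [-1.92, -0.97, 0.09, 0, 0, -1.14, 1],
    [-1.92, -0.97, 0.09, 0, 0, -1.14, 1],
    [-1.92, -0.97, 0.09, 0, 0, -1.14, 1],
    [0, 0, 0, 0, 0, 0, 1],
    [0, 0, 0, 0, 0, 0, 1],
    [0, 0, 0, 0, 0, 0, 1],
  ],
)

```text
time: 10.9
tool_pos: [0.4774, -0.2685, 0.157]
tool_rot: [-0.001, 0.538, 0.843, 0.0]
contact_force: [-0.8, 0.3, -0.2]
gripper_width: 1.004
grasp_force: 0.0
```

Run:
```python
from go import *
show()
P=np.load("poses.npy",allow_pickle=True).item()["P"]; u=np.array([np.cos(P[2]),np.sin(P[2])])
c=P[:2]-.023*u
plan((c[0],c[1],.019),np.degrees(P[2]),8)
f=grab("top");g=grab("scene")
o=np.zeros((600,800,3),np.uint8)
o[:360,:400]=cv2.resize(f["img"][185:257,283:363],(400,360))
o[:360,400:]=cv2.resize(g["img"][175:247,288:368],(400,360))
o[360:,:400]=cv2.resize(f["img"][215:263,375:455],(400,240))
o[360:,400:]=cv2.resize(g["img"][170:218,335:415],(400,240))
cv2.imwrite("pics/a5.png",o); np.save("top2.npy",f,allow_pickle=True); np.save("scene2.npy",g,allow_pickle=True)
```

```text
t 10.9 p [ 0.4774 -0.2685  0.157 ] psi 114.86 tilt [-0.0016  0.0018] F [-0.8  0.3 -0.2] w 1.004 gf 0.0 q [-0.65 -0.05  1.88  0.    1.32 -1.08]
8 rows: [-0.027  0.017  1.725] [-0.01 -0.02  0.  ]
```

View pics/a5.png

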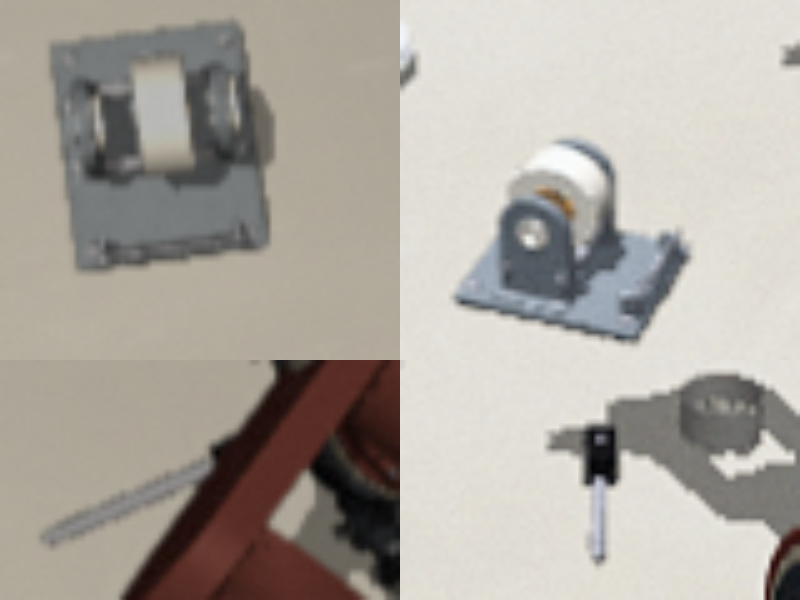

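The roll is seated on the idlers between the cheeks and lines up with the axis in the top crop (160,115). The spindle lies undisturbed with its tip at (45,538). Descending onto its grip.

Emit:
move_arm(
  rows=[
    [-0.03, 0.02, 2.0, 0, 0, 0, 1],
    [-0.03, 0.02, 2.0, 0, 0, 0, 1],
    [-0.03, 0.02, 2.0, 0, 0, 0, 1],
    [-0.03, 0.02, 2.0, 0, 0, 0, 1],
    [-0.03, 0.02, 2.0, 0, 0, 0, 1],
    [-0.03, 0.02, 1.5, 0, 0, 0, 1],
    [-0.03, 0.02, 1.2, 0, 0, 0, 1],
    [0, 0, 0.8, 0, 0, 0, 1],
    [0, 0, 0, 0, 0, 0, 1],
    [0, 0, 0, 0, 0, 0, -1],
    [0, 0, 0, 0, 0, 0, -1],
    [0, 0, 0, 0, 0, 0, -1],
    [0, 0, 0, 0, 0, 0, -1],
    [0, 0, 0, 0, 0, 0, -1],
    [0, 0, 0, 0, 0, 0, -1],
    [0, 0, 0, 0, 0, 0, -1],
    [0, 0, 0, 0, 0, 0, -1],
    [0, 0, 0, 0, 0, 0, -1],
    [0, 0, 0, 0, 0, 0, -1],
    [0, 0, 0, 0, 0, 0, -1],
  ],
)

```text
time: 12.67
tool_pos: [0.4808, -0.2712, 0.0242]
tool_rot: [0.001, 0.538, 0.843, -0.0]
contact_force: [-1.4, -0.5, 5.5]
gripper_width: 0.246
grasp_force: 59.6
```

Run:
```python
from go import *
show()
```

```text
t 12.67 p [ 0.4808 -0.2712  0.0242] psi 114.88 tilt [ 0.0013 -0.001 ] F [-1.4 -0.5  5.5] w 0.246 gf 59.6 q [-0.65  0.13  1.94 -0.    1.07 -1.08]
```

Run:
```python
from go import *
s,p,R=st(); D=np.load("poses.npy",allow_pickle=True).item()["D"]
a=plan((p[0],p[1],.0792),114.88,4)
c,sn=np.cos(D[2]),np.sin(D[2]); t=D[:2]+np.array([-sn,c])*(-.198); print(t)
a=plan((*t,.0792),98.97,6,*a)
```

```text
4 rows: [-1.000e-03  1.000e-03 -1.375e+00] [0.01 0.02 0.  ]
[ 0.56271118 -0.16702968]
6 rows: [ 1.225  1.846 -0.   ] [0.   0.   2.65]
```

Emit:
move_arm(
  rows=[
    [0, 0, -0.9, 0, 0, 0, -1],
    [0, 0, -1.6, 0, 0, 0, -1],
    [0, 0, -1.6, 0, 0, 0, -1],
    [0, 0, -1.6, 0, 0, 0, -1],
    [0, 0, 0, 0, 0, 0, -1],
    [0.92, 1.38, 0, 0, 0, 1.99, -1],
    [0.92, 1.38, 0, 0, 0, 1.99, -1],
    [0.92, 1.38, 0, 0, 0, 1.99, -1],
    [0.92, 1.38, 0, 0, 0, 1.99, -1],
    [0.92, 1.38, 0, 0, 0, 1.99, -1],
    [0.92, 1.38, 0, 0, 0, 1.99, -1],
    [0.92, 1.38, 0, 0, 0, 1.99, -1],
    [0.92, 1.38, 0, 0, 0, 1.99, -1],
    [0, 0, 0, 0, 0, 0, -1],
    [0, 0, 0, 0, 0, 0, -1],
    [0, 0, 0, 0, 0, 0, -1],
    [0, 0, 0, 0, 0, 0, -1],
  ],
)

```text
time: 14.08
tool_pos: [0.5614, -0.1674, 0.0796]
tool_rot: [-0.001, 0.65, 0.76, -0.0]
contact_force: [0.7, -0.5, -1.3]
gripper_width: 0.244
grasp_force: 59.0
```

```bash
cat > ins.py <<'E'
from go import *
D=np.load("poses.npy",allow_pickle=True).item()["D"]
def rep():
    s,p,R=st(); show(); c,sn=np.cos(D[2]),np.sin(D[2]); d=p[:2]-D[:2]
    l=np.array([c*d[0]+sn*d[1],-sn*d[0]+c*d[1]])*1000
    F=s["contact_force"]; print("disp frame TCP mm",l.round(1),(p[2]*1000).round(1),"F disp",round(c*F[0]+sn*F[1],1),round(-sn*F[0]+c*F[1],1),round(F[2],1),"tip y",(l[1]+123).round(1))
E
python3 - <<'E'
from ins import *
rep()
f=grab("top");g=grab("scene")
o=np.zeros((600,800,3),np.uint8)
o[:,:]=0
o[:300]=cv2.resize(f["img"][195:240,300:420],(800,300))
o[300:]=cv2.resize(g["img"][180:225,300:420],(800,300))
cv2.imwrite("pics/a6.png",o); np.save("top3.npy",f,allow_pickle=True); np.save("scene3.npy",g,allow_pickle=True)
E
```

```text
t 14.08 p [ 0.5614 -0.1674  0.0796] psi 98.94 tilt [-0.0012  0.0003] F [ 0.7 -0.5 -1.3] w 0.244 gf 59.0 q [-0.42  0.13  1.83 -0.    1.18 -0.57]
disp frame TCP mm [  -1.3 -198.2] 79.6 F disp 0.6 -0.6 -1.3 tip y -75.2
```

View pics/a6.png

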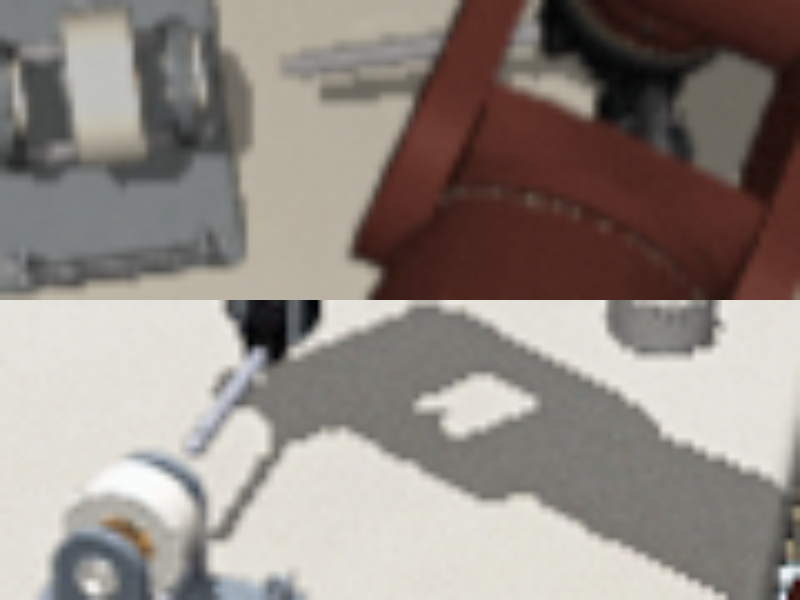

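The top view shows the tip at (285,68), and the rod's line runs on to about (190,83) on the near cheek. The scene view has the tip at (190,445). Comparing both with the fitted bore axis.

Run:
```python
from ins import *
f=np.load("top3.npy",allow_pickle=True).item();g=np.load("scene3.npy",allow_pickle=True).item()
c,s=np.cos(D[2]),np.sin(D[2])
def w(x,y,z): x,y,z=x/1e3,y/1e3,z/1e3; return [D[0]+c*x-s*y,D[1]+s*x+c*y,z]
# line fit of rod in top: bright minus background, weighted centroid per column
for nm,fr in(("top",f),("scene",g)):
    for Y in(-75,-70,-44,39): print(nm,Y,(proj(fr,[w(0,Y,60)])[0]).round(1), "x+5:",proj(fr,[w(5,Y,60)])[0].round(1))
uv=(np.array([285,68])+.5)/6.667-.5+[300,195]; print("tip top",uv)
X=atz(f,uv,.06)[:2]-D[:2]; print("tip disp",(np.array([c*X[0]+s*X[1],-s*X[0]+c*X[1]])*1e3).round(1))
uv2=(np.array([190,145])+.5)/6.667-.5+[300,180]; print("tip scene",uv2)
# triangulate
o1,d1=ray(f,uv);o2,d2=ray(g,uv2);A=np.c_[d1,-d2];k=np.linalg.lstsq(A,o2-o1,rcond=None)[0]
m=(o1+k[0]*d1+o2+k[1]*d2)/2;X=m[:2]-D[:2];print("tri",(np.array([c*X[0]+s*X[1],-s*X[0]+c*X[1],m[2]])*1e3).round(1))
h=cv2.cvtColor(f["img"],cv2.COLOR_BGR2HSV)
print(f["img"][198:212,[344,348,352,356]].sum(2))
```

```text
top -75 [342.  203.8] x+5: [341.7 201.9]
top -70 [340.1 204.1] x+5: [339.8 202.2]
top -44 [330.1 205.4] x+5: [329.8 203.5]
top 39 [298.3 209.6] x+5: [298.1 207.7]
scene -75 [327.7 202.9] x+5: [326.2 202.6]
scene -70 [327.1 203.7] x+5: [325.7 203.4]
scene -44 [324.2 207.8] x+5: [322.7 207.5]
scene 39 [314.3 221.5] x+5: [312.8 221.2]
tip top [342.32285886 204.77448628]
tip disp [ -2.5 -75.5]
tip scene [328.07357132 201.3239088 ]
tri [ -2.4 -75.   66.6]
[[516 512 512 519]
 [517 513 516 515]
 [512 516 512 496]
 [517 511 448 432]
 [503 444 412 433]
 [445 432 454 431]
 [443 427 412 379]
 [407 355 354 442]
 [448 433 420 414]
 [509 417 390 312]
 [517 334 314 303]
 [516 333 321 346]
 [520 452 450 459]
 [516 515 515 511]]
```

Emit:
move_arm(
  rows=[
    [0, 0.18, 0, 0, 0, 0, -1],
    [0.6, 0, 0, 0, 0, 0, -1],
    [0.6, 0, 0, 0, 0, 0, -1],
    [0.6, 0, 0, 0, 0, 0, -1],
    [0.4, 0, 0, 0, 0, 0, -1],
    [0.3, 0, 0, 0, 0, 0, -1],
    [0.3, 0, 0, 0, 0, 0, -1],
    [0.3, 0, 0, 0, 0, 0, -1],
    [0.3, 0, 0, 0, 0, 0, -1],
    [0, 0, 0, 0, 0, 0, -1],
    [0, 0, 0, 0, 0, 0, -1],
  ],
)

```text
time: 15.1
tool_pos: [0.5588, -0.133, 0.0803]
tool_rot: [0.0, 0.65, 0.76, -0.0]
contact_force: [-0.3, -0.1, -1.4]
gripper_width: 0.247
grasp_force: 59.0
```

```bash
python3 -c "
from ins import *
rep()"
```

```text
t 15.1 p [ 0.5588 -0.133   0.0803] psi 98.98 tilt [ 0.     -0.0001] F [-0.3 -0.1 -1.4] w 0.247 gf 59.0 q [-0.36  0.1   1.86 -0.    1.18 -0.52]
disp frame TCP mm [   1.4 -163.8] 80.3 F disp -0.3 -0.0 -1.4 tip y -40.8
```

Emit:
move_arm(
  rows=[
    [0.3, 0, 0, 0, 0, 0, -1],
    [0.3, 0, 0, 0, 0, 0, -1],
    [0.3, 0, 0, 0, 0, 0, -1],
    [0.3, 0, 0, 0, 0, 0, -1],
    [0, 0, 0, 0, 0, 0, -1],
    [0, 0, 0, 0, 0, 0, -1],
  ],
)

```text
time: 15.6
tool_pos: [0.5568, -0.1211, 0.0802]
tool_rot: [-0.0, 0.65, 0.76, -0.0]
contact_force: [0.3, -0.7, -1.2]
gripper_width: 0.244
grasp_force: 59.0
```

```bash
python3 -c "
from ins import *
rep()"
```

```text
t 15.6 p [ 0.5568 -0.1211  0.0802] psi 98.98 tilt [-0.0001 -0.    ] F [ 0.3 -0.7 -1.2] w 0.244 gf 59.0 q [-0.34  0.09  1.87 -0.    1.18 -0.5 ]
disp frame TCP mm [   1.4 -151.7] 80.2 F disp 0.1 -0.7 -1.2 tip y -28.7
```

No contact so far. Continuing through the core to just short of the far bushing.

Emit:
move_arm(
  rows=[
    [0.4, 0, 0, 0, 0, 0, -1],
    [0.4, 0, 0, 0, 0, 0, -1],
    [0.4, 0, 0, 0, 0, 0, -1],
    [0.4, 0, 0, 0, 0, 0, -1],
    [0.4, 0, 0, 0, 0, 0, -1],
    [0.4, 0, 0, 0, 0, 0, -1],
    [0.4, 0, 0, 0, 0, 0, -1],
    [0.4, 0, 0, 0, 0, 0, -1],
    [0.4, 0, 0, 0, 0, 0, -1],
    [0.4, 0, 0, 0, 0, 0, -1],
    [0.4, 0, 0, 0, 0, 0, -1],
    [0.4, 0, 0, 0, 0, 0, -1],
    [0, 0, 0, 0, 0, 0, -1],
    [0, 0, 0, 0, 0, 0, -1],
  ],
)

```text
time: 16.77
tool_pos: [0.5494, -0.0736, 0.0802]
tool_rot: [-0.0, 0.65, 0.76, -0.0]
contact_force: [0.8, 0.1, -1.0]
gripper_width: 0.247
grasp_force: 58.9
```

```bash
python3 -c "
from ins import *
rep(); print(st()[0]['ft_torque'])"
```

```text
t 16.77 p [ 0.5494 -0.0736  0.0802] psi 98.99 tilt [-0.0001 -0.    ] F [ 0.8  0.1 -1. ] w 0.247 gf 58.9 q [-0.27  0.05  1.91 -0.    1.18 -0.42]
disp frame TCP mm [   1.4 -103.7] 80.2 F disp 0.8 -0.0 -1.0 tip y 19.3
[-0.04348019  0.06256079  0.05649497]
```

Emit:
move_arm(
  rows=[
    [0.3, 0, 0, 0, 0, 0, -1],
    [0.3, 0, 0, 0, 0, 0, -1],
    [0.3, 0, 0, 0, 0, 0, -1],
    [0.3, 0, 0, 0, 0, 0, -1],
    [0.3, 0, 0, 0, 0, 0, -1],
    [0.3, 0, 0, 0, 0, 0, -1],
    [0.3, 0, 0, 0, 0, 0, -1],
    [0, 0, 0, 0, 0, 0, -1],
    [0, 0, 0, 0, 0, 0, -1],
  ],
)

```text
time: 17.52
tool_pos: [0.546, -0.0528, 0.0802]
tool_rot: [-0.0, 0.65, 0.76, 0.0]
contact_force: [-1.2, 0.4, -1.9]
gripper_width: 0.243
grasp_force: 58.9
```

```bash
python3 -c "
from ins import *
rep(); print(st()[0]['ft_torque'])"
```

```text
t 17.52 p [ 0.546  -0.0528  0.0802] psi 98.98 tilt [-0.0002  0.0003] F [-1.2  0.4 -1.9] w 0.243 gf 58.9 q [-0.23  0.04  1.92  0.    1.18 -0.39]
disp frame TCP mm [  1.3 -82.5] 80.2 F disp -1.1 0.6 -1.9 tip y 40.5
[-0.02536812  0.11217283  0.01132383]
```

Both bushings are passed with no side load. Now seating the grip, in small steps until it touches.

Emit:
move_arm(
  rows=[
    [0.3, 0, 0, 0, 0, 0, -1],
    [0.3, 0, 0, 0, 0, 0, -1],
    [0.3, 0, 0, 0, 0, 0, -1],
    [0.3, 0, 0, 0, 0, 0, -1],
    [0.15, 0, 0, 0, 0, 0, -1],
    [0.15, 0, 0, 0, 0, 0, -1],
    [0.1, 0, 0, 0, 0, 0, -1],
    [0, 0, 0, 0, 0, 0, -1],
    [0, 0, 0, 0, 0, 0, -1],
  ],
)

```text
time: 18.27
tool_pos: [0.5436, -0.0376, 0.0802]
tool_rot: [0.0, 0.65, 0.76, -0.0]
contact_force: [-1.7, -2.4, -2.0]
gripper_width: 0.247
grasp_force: 58.9
```

```bash
python3 -c "
from ins import *
rep(); print(st()[0]['ft_torque'])"
```

```text
t 18.27 p [ 0.5436 -0.0376  0.0802] psi 98.96 tilt [-0.0002 -0.0006] F [-1.7 -2.4 -2. ] w 0.247 gf 58.9 q [-0.21  0.03  1.93 -0.    1.18 -0.36]
disp frame TCP mm [  1.3 -67.2] 80.2 F disp -2.0 -2.1 -2.0 tip y 55.8
[-0.4805259   0.22548117  0.03072179]
```

Emit:
move_arm(
  rows=[
    [0.1, 0, 0, 0, 0, 0, -1],
    [0.1, 0, 0, 0, 0, 0, -1],
    [0, 0, 0, 0, 0, 0, -1],
    [0, 0, 0, 0, 0, 0, -1],
    [0, 0, 0, 0, 0, 0, -1],
    [0, 0, 0, 0, 0, 0, -1],
  ],
)

```text
time: 18.77
tool_pos: [0.5436, -0.0375, 0.0803]
tool_rot: [0.002, 0.65, 0.76, -0.002]
contact_force: [-0.8, -9.7, -3.6]
gripper_width: 0.247
grasp_force: 58.7
```

Run:
```python
from ins import *
rep()
f=grab("top");g=grab("scene")
o=np.zeros((480,800,3),np.uint8)
o[:,:400]=cv2.resize(f["img"][180:252,283:343],(400,480),interpolation=cv2.INTER_CUBIC)
o[:,400:]=cv2.resize(g["img"][175:247,285:345],(400,480),interpolation=cv2.INTER_CUBIC)
cv2.imwrite("pics/a7.png",o)
```

```text
t 18.77 p [ 0.5436 -0.0375  0.0803] psi 98.96 tilt [ 0.0005 -0.0044] F [-0.8 -9.7 -3.6] w 0.247 gf 58.7 q [-0.2   0.03  1.93 -0.    1.17 -0.36]
disp frame TCP mm [  1.3 -67. ] 80.3 F disp -2.3 -9.4 -3.6 tip y 56.0
```

View pics/a7.png

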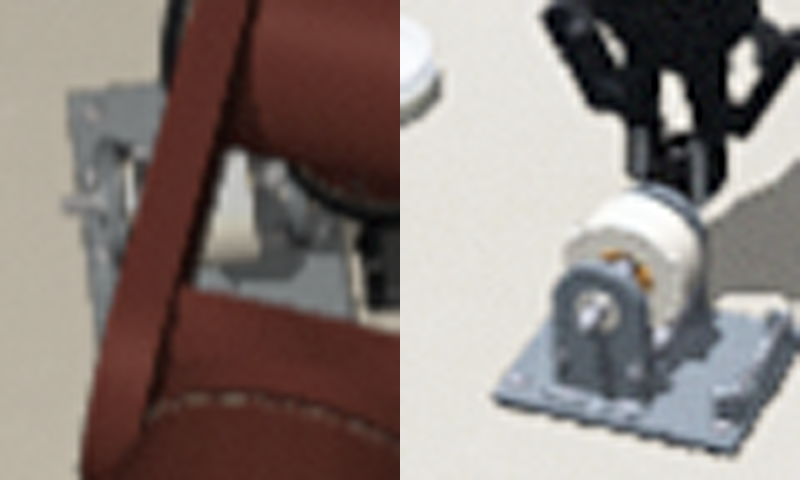

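The tip sticks out at the far cheek (top crop (70,203), scene crop (595,315)). The roll is on the rods with the spindle through it. The grip is against the near bushing: pushing on gave 9.4 N of axial force and only 0.2 mm of movement. Handing in.

```bash
python3 -c "
from plant import manip
print(manip.job_done())"
```

```text
the job is handed in; nothing more can be done
None
```

The roll is on the idlers and the spindle is through both bushings with its grip against the near one. The arm is still holding it there for you to clip. The job was handed in at about 19 s, and its verdict was not shown.

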